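Tap a reference block home and clamp it at the marked ratchet tooth

ROBOT

A 6-joint arm with a two-finger parallel gripper is mounted at the origin on a cart in front of the work surface, level with it; the furniture and walls round the work are solid. World frame = base frame: x ahead of the robot, y to its left, z up, the work surface at z = 0. Lengths are in m, angles in rad, forces in N, time in s.
With the tool pointing down it reaches from about 0.3 to 0.875 m from the base axis. Payload 4.2 kg.
Tool frame: the origin (TCP) lies at the very end of the fingers, on their centre line; the grasp point (between the pads) lies 19 mm behind it (env.tcp_to_grasp is the distance from the TCP to the grasp point, in m); z points along the fingers, y is the direction in which the jaws open and shut (so a half turn about z gives the same grasp; the last joint's range is limited). The gripper opens to 85 mm and grips with 20 to 120 N. Pads are 22 mm wide; open, the fingers measure 114 mm over their backs; the gripper's body (76 mm by 85 mm) begins 54 mm behind the grasp point. The pads swing forward as they close: fully open they stand 13 mm farther back than shut.
Start: joints at [-1.183, 0.32, 1.565, -0, 1.257, -0.02], TCP at [0.228, -0.528, 0.231] pointing down, gripper open.
Joint ranges: [-3.11, 3.11], [-0.84, 2.01], [0.21, 2.61], [-1.34, 4.49], [0.05, 2.63], [-2.56, 2.56]. Speed limits (rad/s): [2.57, 2.57, 3.14, 3.14, 3.14, 3.14].

INTERFACE

Orientations are given as a rotation vector (axis times angle).
In Python, from plant import env gives the robot as it stands. Calls block until the motion is done:
- env.reach(position, orientation): joint-space move of the TCP to a pose.
- env.movel(position, v=0.15, ori=None): straight line of the TCP; ori=None keeps the orientation; v is the mean speed in m/s.
- env.set_joints(angles): joint-space move.
- env.command_gripper(opening, grip_force=None): finger opening in m; grip_force is the grip in N (None keeps the last); returns when the fingers have stopped.
- env.hold(seconds).
- env.ik(position, orientation): joint angles nearest the present ones, or None.
- env.state(): the state.
- env.camera(name): name is "scene" or "top"; returns the picture (420x560x3 uint8, blue, green, red); there is no depth.
- env.calibration(name): a dict with "mtx" (3x3 intrinsics, pixels), "extrinsics" (4x4, takes a point from world to camera coordinates). Camera axes: x right, y down, z forward; pixel columns grow to the right and rows downward; lengths in m; the calibration is good to about 2 mm. A picture is of the moment at which its call begins. calibration takes no time and is no camera call.
A pose or a line that the arm cannot do raises env.MotionError and nothing moves.
- env.job_done(): hands the job in, once; it reports no verdict.
The state is a dict: "t": time; "joint_pos": joint angles; "qd": joint speeds; "joint_efforts": joint torques, N m; "position": TCP position; "eef_rot": TCP orientation; "contact_force": force on the tool from outside, world axes, zero at the start; "ft_torque": the same for the moment, N m; "width": finger opening in m.
Only numpy, scipy, OpenCV 4.12 (cv2) and the standard library are available. Lean on these libraries where they do the work, as an engineer would, in place of code of your own. Each camera call takes 0.05 s, during which the arm holds its last target. There are 200 camera calls.

TASK

Get the bevelled steel reference block ready for measuring: pick up the brass drift and, with it alone, gently nudge the block along its channel until it is home against the stop hidden under the hood - keep the gripper off the ground block. Lay the drift back down on the desk, then turn the black ratchet knob clockwise until the pawl has dropped behind the yellow tooth, no further, and let go so that the block stays clamped. Leave the measuring tools lying around as they are.

Things in the scene. Friction and masses are not known exactly. Their poses are not given: they have to be found in the camera images.
- fixture: Fixed clamping fixture. Origin on the desk under its channel; y runs along the channel towards hood and stop, x away from the knob side, z up. Dark base plate x -82 to +42 mm, y -72 to +98 mm, 12 mm thick; its top is the channel's floor. Channel 33.5 mm wide from y = -45 mm to the stop, front rail's top 22 mm, rear fence's top 30 mm above the desk. Clamp bracket at y = 0 on the -x side.
- stop_face (a point): Point on the stop's face, unseen inside the hood, fixed to the fixture at (0.75, 60, 24) mm, axes as the fixture's. The hood spans x -26 to +30 mm and y +28 to +98 mm of the fixture; its top is 49 mm above the desk.
- ref_block: Loose ground steel block, 32 (x) x 110 (y) x 25 mm, about 0.45 kg, lying in the channel with one end under the hood, 10 to 28 mm short of the stop. Origin at the centre of its underside, axes parallel to the fixture's; under 1 mm of play at each side. The long upper edge towards the knob is bevelled. It slides with a few newtons of friction and stops dead at the stop.
- block_home_end (a point): Centre of the block's end face that has to meet the stop, 24 mm above the desk. Home means that it touches the stop's face.
- block_tap_end (a point): Centre of the block's free end face, 24 mm above the desk: the face to tap, in the fixture's +y direction. It sticks 5 mm or more out of the channel's rails.
- drift_center (a point): Brass drift, 160 mm long, 0.16 kg, lying on the desk: centre of its square black grip (20 x 20 mm, 70 mm long), 10 mm above the desk. The point's y axis runs along it; round brass rods 12 mm thick stand 45 mm out of both ends of the grip, so both tips are 80 mm from this point. Both ends are alike.
- drift: The whole drift, for the rules; origin under its centre, on its underside.
- knob_grip (a point): Centre of the round fluted black knob, 42 mm across and 26 mm tall, 106 mm above the desk. The point's z axis is the knob's axis, pointing out towards the hand: it leans 28 degrees from vertical towards the fixture's -x. Along this axis the knob's top is 13 mm above the point; the ratchet wheel (66 mm across) and the pawl begin 19 mm below it.
- clamp_knob (a joint): Turn of the knob, rad, growing clockwise as seen looking down on the knob. The wheel has 12 saw teeth, a click every 0.524 rad; the pawl holds it at 0, 0.524, 1.047, 1.571, 2.094 and on. It starts caught at 0, 0.524 or 1.047. At 2.094 (4th click) the pawl lies behind the yellow tooth. It cannot be turned back; it may be let go and regripped at any click.
- pawl (a joint): Lift of the sprung steel pawl beside the wheel, rad: 0 dropped between two teeth, about 0.2 on a tooth's tip. Each tooth drops off the pawl about 0.05 rad past its click. When the knob is let go, a spring (about 0.07 N m) turns it back onto the pawl, so turn 0.1 to 0.2 rad past a click and let go. Turning takes under 0.2 N m.
- pad: White nylon pad (14 mm ball) at the clamp's lower end, above the block's bevel. Each click advances it 2 mm along the knob's axis; it meets the block between the 2nd and the 3rd click and presses it down and against the rear fence, with about 12 N at the 4th. Origin at the bevel when open.
- caliper_center (a point): Bystander: vernier caliper, 226 mm long, lying flat near the desk's front edge.
- micrometer_center (a point): Bystander: micrometer, 126 mm long, at the right.
- loupe_center (a point): Bystander: folding magnifier, 84 mm long, at the right.
- plug_gauge_center (a point): Bystander: plug gauge with a black handle, 108 mm long, at the front left.
- marker_pen_center (a point): Bystander: marker pen, 135 mm long, at the front left.

How it is judged:
By the outcome, as a careful person would: the job done as asked, in the order asked, and still so for the second after the job is handed in, with the robot touching nothing.
It also fails if it takes over 64 s, if anything falls off the work surface, if the arm or the gripper's body presses on something with over 40 N, if the wrist force passes 120 N, or if a joint passes its speed limit or range.

## Working session

There is one attempt and no reset: what is moved stays moved. The work goes in short steps, each a Python script; the robot and the scene stay as the last script left them, time stands still between calls to the robot, and variables do not carry over. Pictures are saved under pics/ and viewed, about 8 in all and at most 12, crops included, and the job is handed in when it is done.

```bash
ls; mkdir -p pics; python3 - <<'E'
from plant import env
import cv2
for n in("scene","top"):
    cv2.imwrite(f"pics/{n}0.png",env.camera(n)); c=env.calibration(n); print(n,c["mtx"],c["extrinsics"])
s=env.state();print(s)
E
```

```text
pics
scene [[411.37582975   0.         277.8987414 ]
 [  0.         411.37582975 211.23493929]
 [  0.           0.           1.        ]] [[-0.67442186 -0.73834532 -0.001158    0.23761311]
 [-0.54592751  0.49971766 -0.67249195  0.36939674]
 [ 0.49710996 -0.45291108 -0.74010353  0.92105562]
 [ 0.          0.          0.          1.        ]]
top [[489.72686564   0.         283.399916  ]
 [  0.         489.72686564 206.94842556]
 [  0.           0.           1.        ]] [[ 0.03666737 -0.99932215  0.00327824 -0.1546442 ]
 [-0.97409698 -0.03647391 -0.22316973  0.51023364]
 [ 0.22313803  0.00498972 -0.97477409  1.08397223]
 [ 0.          0.          0.          1.        ]]
{'t': 0.1, 'joint_pos': array([-1.18302547e+00,  3.20263345e-01,  1.56555725e+00, -3.15040500e-05,
        1.25743171e+00, -2.00375111e-02]), 'qd': array([ 1.45681446e-03, -5.07579293e-04, -2.53004020e-03, -1.62770024e-05,
       -1.44965575e-03, -5.28736324e-04]), 'joint_efforts': array([-1.87277583e-04, -4.16407907e+01, -2.34704858e+01, -8.95398512e-05,
        4.89265658e-03, -1.77295908e-05]), 'position': array([ 0.2278521 , -0.52745576,  0.23054594]), 'eef_rot': array([-3.07491410e+00, -6.35839857e-01,  5.22641086e-04]), 'contact_force': array([-0.24830065, -0.134177  ,  0.66308702]), 'ft_torque': array([-0.01199352, -0.04982017,  0.01196825]), 'width': 0.08558195765965046}
```

View pics/scene0.png

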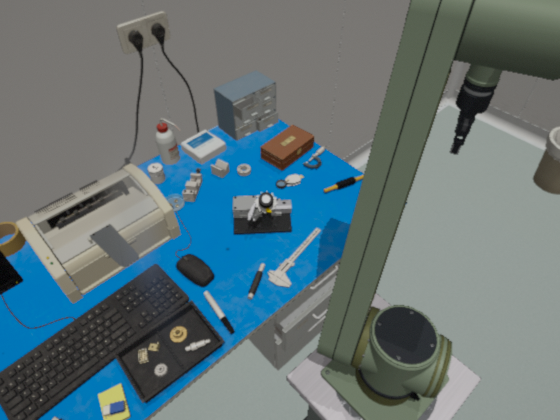

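View pics/top0.png

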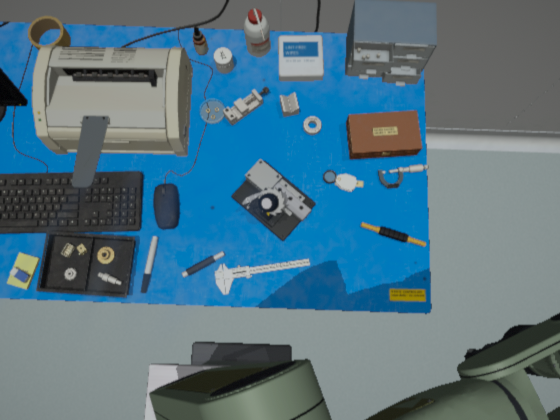

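The drift is at top (393,234), the right front of the desk. The fixture is at top (273,198), with the knob at about (268,202). Next I'll enlarge both areas.

```bash
python3 - <<'E'
import cv2,numpy as np
t=cv2.imread("pics/top0.png");s=cv2.imread("pics/scene0.png")
a=cv2.resize(t[150:250,225:325],None,fx=6,fy=6,interpolation=cv2.INTER_CUBIC)
cv2.imwrite("pics/a.png",a)
b=cv2.resize(s[180:245,222:302],None,fx=5,fy=5,interpolation=cv2.INTER_CUBIC)
c=cv2.resize(t[215:255,355:435],None,fx=5,fy=5,interpolation=cv2.INTER_CUBIC)
cv2.imwrite("pics/b.png",np.vstack([b,c]))
E
```

```text
(no output)
```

View pics/a.png

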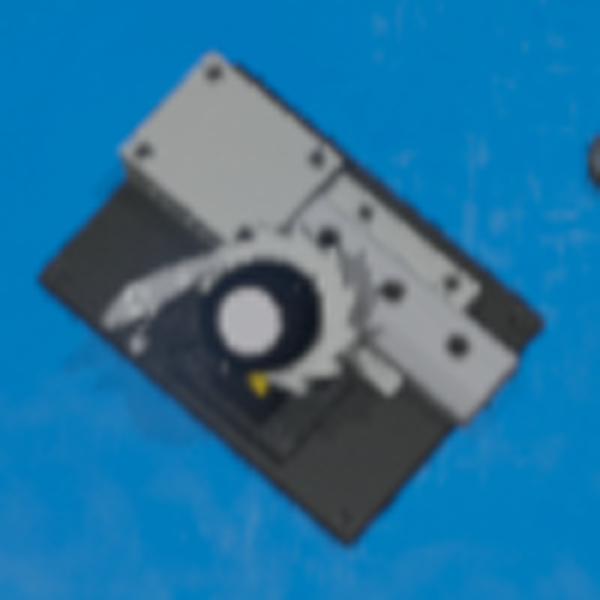

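View pics/b.png

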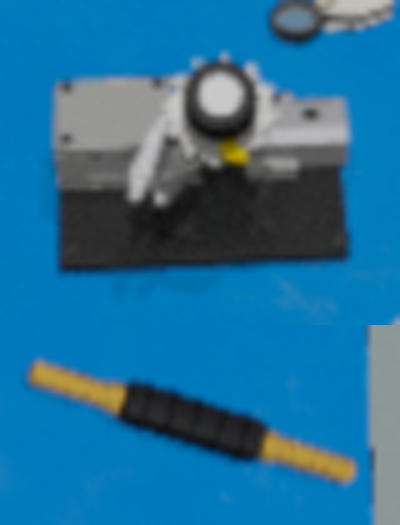

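The top crop shows the base plate corners at (545,322), (345,545) and (40,280), the hood top at (212,55), (122,152) and (340,165), and the block end near (520,352)-(467,424). The knob cap is at (248,322). I'll fit the poses from these.

```bash
cat > h.py <<'E'
import numpy as np,cv2
from scipy.optimize import least_squares
from scipy.spatial.transform import Rotation as R
from plant import env
def proj(n,P):
    c=env.calibration(n);P=np.atleast_2d(P);E=c["extrinsics"]
    q=(P@E[:3,:3].T+E[:3,3])@c["mtx"].T; return q[:,:2]/q[:,2:]
def onplane(n,uv,z):
    c=env.calibration(n);E=c["extrinsics"];Rm=E[:3,:3]
    o=-Rm.T@E[:3,3]; d=Rm.T@np.linalg.inv(c["mtx"])@np.r_[uv,1]; return o+d*(z-o[2])/d[2]
def fx(p,P): # fixture mm -> world m
    return R.from_euler('z',p[2]).apply(np.atleast_2d(P)/1000.)+[p[0],p[1],0]
def fxi(p,W): return R.from_euler('z',-p[2]).apply(np.atleast_2d(W)-[p[0],p[1],0])*1000
A=lambda u:np.array(u)/6+[225,150]-.4
B=lambda u:np.array(u)/5+[222,180]-.4
E
python3 - <<'E'
from h import *
T=[((545,322),(42,-72,12)),((345,545),(-82,-72,12)),((40,280),(-82,98,12)),((212,55),(30,98,49)),((122,152),(-26,98,49)),((340,165),(30,28,49))]
S=[((62,270),(-82,98,0)),((347,258),(-82,-72,0)),((55,82),(30,98,49)),((52,150),(-26,98,49))]
ut=np.array([A(a) for a,_ in T]);us=np.array([B(a) for a,_ in S]);Pt=[b for _,b in T];Ps=[b for _,b in S]
f=lambda p:np.r_[(proj("top",fx(p,Pt))-ut).ravel(),(proj("scene",fx(p,Ps))-us).ravel()]
f1=lambda p:(proj("top",fx(p,Pt))-ut).ravel()
for g in(f1,f):
    r=least_squares(g,[.55,-.15,-.8]);p=r.x;print(p,np.round(r.fun.reshape(-1,2),1).tolist())
np.save("p.npy",p)
print("tap TR,BR",fxi(p,[onplane("top",A((520,352)),.037),onplane("top",A((467,424)),.037),onplane("top",A((467,424)),.012)]))
print("knob cap",fxi(p,onplane("top",A((248,322)),.106+.013*np.cos(np.radians(28)))),"scene",fxi(p,onplane("scene",B((221,95)),.1175)))
# drift
t=cv2.imread("pics/top0.png")[215:255,355:435].astype(int)
m=(t[...,2]>t[...,0]+40); ys,xs=np.nonzero(m); print(m.sum())
uv=np.c_[xs+355,ys+215]; W=np.array([onplane("top",u,.012) for u in uv])[:,:2]
c=W.mean(0);d=np.linalg.svd(W-c)[2][0];s=(W-c)@d;mid=c+d*(s.min()+s.max())/2
print("drift",mid,np.degrees(np.arctan2(d[1],d[0])),s.max()-s.min())
for z in(.01,.02):print("grip",onplane("top",np.array((195,420-325))/5+[355,215]-.4,z))
E
```

```text
[ 0.55067769 -0.13215301 -0.68102677] [[0.7, 0.1], [0.4, 1.0], [-1.2, -0.3], [0.0, -0.6], [-0.6, 0.1], [0.6, -0.5]]
[ 0.55090204 -0.13209803 -0.67892498] [[0.6, -0.0], [0.5, 0.9], [-1.2, -0.3], [-0.0, -0.6], [-0.6, 0.1], [0.6, -0.6], [-0.5, 0.9], [0.7, 0.5], [-0.0, -0.7], [0.3, -0.6]]
tap TR,BR [[ 19.44488038 -73.84003766  37.        ]
 [-16.41804438 -76.88632938  37.        ]
 [-11.93080652 -74.40687187  12.        ]]
knob cap [[-54.71135055   0.88038813 117.47831871]] scene [[-56.41847662   0.15568605 117.5       ]]
156
drift [ 0.46940271 -0.4002632 ] -105.77990539937475 0.15884075851860285
grip [ 0.47081072 -0.40253476  0.01      ]
grip [ 0.46900195 -0.40028501  0.02      ]
```

```bash
cat >> h.py <<'E'
try: p=np.load("p.npy")
except Exception: p=None
def down(yaw): # tool z down, tool x along yaw
    x=np.array([np.cos(yaw),np.sin(yaw),0]);z=np.array([0,0,-1.]);return R.from_matrix(np.c_[x,np.cross(z,x),z]).as_rotvec()
D=np.array([.4695,-.4005]); YD=np.radians(74.2); YP=p[2]+np.pi/2 ; U=np.array([np.cos(YP),np.sin(YP)])
TAP=fx(p,(.75,-74.5,24))[0]
def F(): s=env.state(); return s["contact_force"]
E
python3 - <<'E'
from h import *
print("TAP",TAP,"U",U)
for n,u in dict(calend=(310,262),loupe=(330,178),mic=(382,186),cal0=(222,285)).items(): print(n,onplane("top",u,.005))
for k in(0,np.pi):
    S=TAP[:2]-U*.1
    print(k,[env.ik(q,down(y+k)) for q,y in(([*D,.1],YD),([*D,.003],YD),([*S,.1],YP),([*S,.017],YP))])
kn=lambda h:fx(p,np.array([-50,0,106])+h*np.array([-np.sin(.4887),0,np.cos(.4887)]))[0]
kz=R.from_euler('z',p[2]).apply([-np.sin(.4887),0,np.cos(.4887)])
for a in range(-180,180,20):
    y0=R.from_euler('z',p[2]).apply([0,1,0]); M=np.c_[y0,np.cross(-kz,y0),-kz]
    o=(R.from_rotvec(-kz*np.radians(a))*R.from_matrix(M)).as_rotvec()
    q=[env.ik(kn(h),o) for h in(-.012*1000,60)]; print(a,[None if x is None else np.round(x,2).tolist() for x in q])
E
```

```text
TAP [ 0.50470295 -0.19054849  0.024     ] U [0.62795676 0.77824823]
calend [ 0.39567822 -0.20361026  0.005     ]
loupe [ 0.60555044 -0.2480136   0.005     ]
mic [ 0.58984279 -0.37663828  0.005     ]
cal0 [0.33382492 0.00224759 0.005     ]
0 [array([-7.24889674e-01,  4.89323134e-01,  1.64588565e+00, -4.44089210e-16,
        1.00638387e+00, -4.49127652e-01]), array([-7.24889674e-01,  5.99993125e-01,  1.73746033e+00, -4.44089210e-16,
        8.04139196e-01, -4.49127652e-01]), array([-5.68019690e-01,  3.52792981e-01,  1.88366853e+00, -4.44089210e-16,
        9.05131143e-01,  1.10905294e-01]), array([-5.68019690e-01,  4.65600250e-01,  1.97052149e+00, -8.88178420e-16,
        7.05470916e-01,  1.10905294e-01])]
3.141592653589793 [None, None, None, None]
-180 [[-0.05, 0.26, 2.19, -0.78, 0.4, -1.83], [-0.0, 0.12, 2.15, -0.59, 0.56, -2.01]]
-160 [[-0.05, 0.26, 2.19, -0.78, 0.4, -1.48], [-0.0, 0.12, 2.15, -0.59, 0.56, -1.66]]
-140 [[-0.05, 0.26, 2.19, -0.78, 0.4, -1.13], [-0.0, 0.12, 2.15, -0.59, 0.56, -1.31]]
-120 [[-0.05, 0.26, 2.19, -0.78, 0.4, -0.78], [-0.0, 0.12, 2.15, -0.59, 0.56, -0.96]]
[... 266 characters left out ...]
, 0.26, 2.19, -0.78, 0.4, 0.61], [-0.0, 0.12, 2.15, -0.59, 0.56, 0.44]]
-20 [[-0.05, 0.26, 2.19, -0.78, 0.4, 0.96], [-0.0, 0.12, 2.15, -0.59, 0.56, 0.78]]
0 [[-0.05, 0.26, 2.19, -0.78, 0.4, 1.31], [-0.0, 0.12, 2.15, -0.59, 0.56, 1.13]]
20 [[-0.05, 0.26, 2.19, -0.78, 0.4, 1.66], [-0.0, 0.12, 2.15, -0.59, 0.56, 1.48]]
40 [[-0.05, 0.26, 2.19, -0.78, 0.4, 2.01], [-0.0, 0.12, 2.15, -0.59, 0.56, 1.83]]
60 [[-0.05, 0.26, 2.19, -0.78, 0.4, 2.36], [-0.0, 0.12, 2.15, -0.59, 0.56, 2.18]]
80 [None, [-0.0, 0.12, 2.15, -0.59, 0.56, 2.53]]
100 [None, None]
120 [None, None]
140 [[-0.05, 0.26, 2.19, -0.78, 0.4, -2.53], None]
160 [[-0.05, 0.26, 2.19, -0.78, 0.4, -2.18], [-0.0, 0.12, 2.15, -0.59, 0.56, -2.36]]
```

```bash
python3 - <<'E'
from h import *
env.command_gripper(.05,60)
env.reach([*D,.08],down(YD)); env.movel([*D,.004],v=.08)
print(F(),env.state()["position"])
env.command_gripper(0.0,60); s=env.state();print("w",s["width"],s["contact_force"],s["t"])
env.movel([*D,.08],v=.12); print(F())
S=TAP[:2]-U*.105
env.reach([*S,.08],down(YP)); env.movel([*S,.018],v=.1); env.hold(.2)
s=env.state();print(s["position"],s["width"],s["contact_force"],s["t"])
for n in("scene","top"): cv2.imwrite(f"pics/{n}1.png",env.camera(n))
t=cv2.imread("pics/top1.png")[140:260,230:400];q=cv2.imread("pics/scene1.png")[150:260,220:350]
cv2.imwrite("pics/c.png",np.vstack([cv2.resize(q,(520,440),interpolation=2)[140:],cv2.resize(t,(520,300+0),interpolation=2)]))
E
```

```text
[ 0.37776393 -0.44252106 -0.21949969] [ 0.46988946 -0.40083139  0.00455703]
w 0.018663479740040154 [0.40077047 0.83749205 4.04049728] 3.2167
[ 0.77748415 -0.78547548 -1.47537344]
[ 0.43921036 -0.27257882  0.01868025] 0.018401677974973333 [ 0.15462217  0.32359927 -1.1871539 ] 5.5583
```

View pics/c.png

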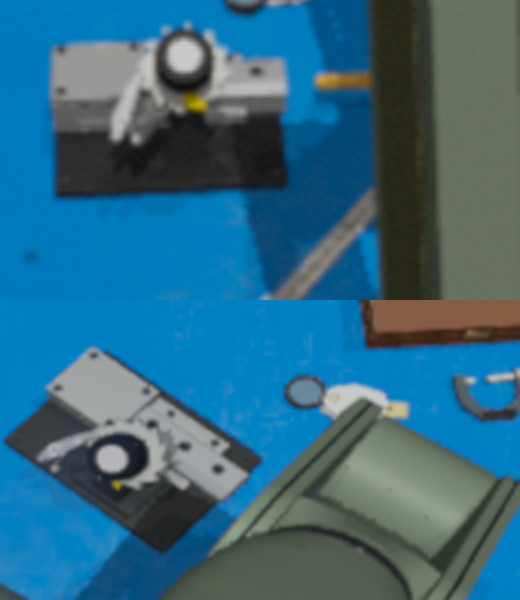

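The drift is gripped at 18.4 mm width (-1.2 N load). The brass tip at crop c (318,80) is level with the block's end at (285,85), so I'll nudge in small steps and watch the force.

```bash
python3 - <<'E'
from h import *
P0=env.state()["position"].copy();P0=np.r_[TAP[:2]-U*.105,.018]
f0=F()[:2]@U; d=.012; log=[]
env.movel(P0+np.r_[U*d,0],v=.04)
while d<.062:
    d+=.0015; env.movel(P0+np.r_[U*d,0],v=.025)
    s=env.state(); f=-(s["contact_force"][:2]@U-f0); log.append((round(d*1000,1),round(f,1)))
    if f>14: break
env.hold(.2);s=env.state();print(log,s["t"],s["width"],s["contact_force"])
print((s["position"]-P0)[:2]@U*1000, "lateral",(s["position"]-P0)[:2]@[-U[1],U[0]])
E
```

```text
[(13.5, np.float64(0.8)), (15.0, np.float64(1.0)), (16.5, np.float64(0.0)), (18.0, np.float64(0.6)), (19.5, np.float64(0.1)), (21.0, np.float64(1.6)), (22.5, np.float64(0.7)), (24.0, np.float64(1.8)), (25.5, np.float64(1.8)), (27.0, np.float64(2.9)), (28.5, np.float64(2.5)), (30.0, np.float64(1.0)), (31.5, np.float64(1.7)), (33.0, np.float64(2.1)), (34.5, np.float64(2.7)), (36.0, np.float64(2.2)), (37.5, np.float64(2.6)), (39.0, np.float64(1.6)), (40.5, np.float64(2.0)), (42.0, np.float64(2.2)), (43.5, np.float64(1.3)), (45.0, np.float64(1.8)), (46.5, np.float64(1.9)), (48.0, np.float64(1.9)), (49.5, np.float64(3.4)), (51.0, np.float64(10.7)), (52.5, np.float64(17.3))] 13.0583 0.01851247896182156 [ -8.72920029 -12.38109986   0.08650533]
49.53045426152806 lateral 0.00012560885308849075
```

The force rises sharply at 49.5 mm of travel. That puts the tapped end at y = -50 mm, which is the expected home. Next I'll back off and lay the drift down.

```bash
python3 - <<'E'
from h import *
S=TAP[:2]-U*.105
env.movel([*S,.018],v=.08); env.movel([*S,.08],v=.15)
env.reach([*D,.05],down(YD)); env.movel([*D,.0055],v=.06); env.hold(.1); print(F())
env.command_gripper(.05); print(env.state()["width"]); env.movel([*D,.09],v=.15)
env.reach([.40,-.45,.25],down(YD)); 
for n in("scene","top"): cv2.imwrite(f"pics/{n}2.png",env.camera(n))
print(env.state()["t"])
t=cv2.imread("pics/top2.png");q=cv2.imread("pics/scene2.png")
cv2.imwrite("pics/d.png",np.hstack([np.vstack([cv2.resize(q[178:238,226:302],(456,360),interpolation=2),cv2.resize(t[200:250,350:426],(366,240),interpolation=2)[:, :].copy() if 0 else cv2.resize(t[200:240,350:426],(456,240),interpolation=2)]),cv2.resize(t[150:250,268-43:268+14],(342,600),interpolation=2)]))
E
```

```text
[-0.34037233 -0.52050135 -1.25908918]
0.05018726893370953
18.0083
```

View pics/d.png

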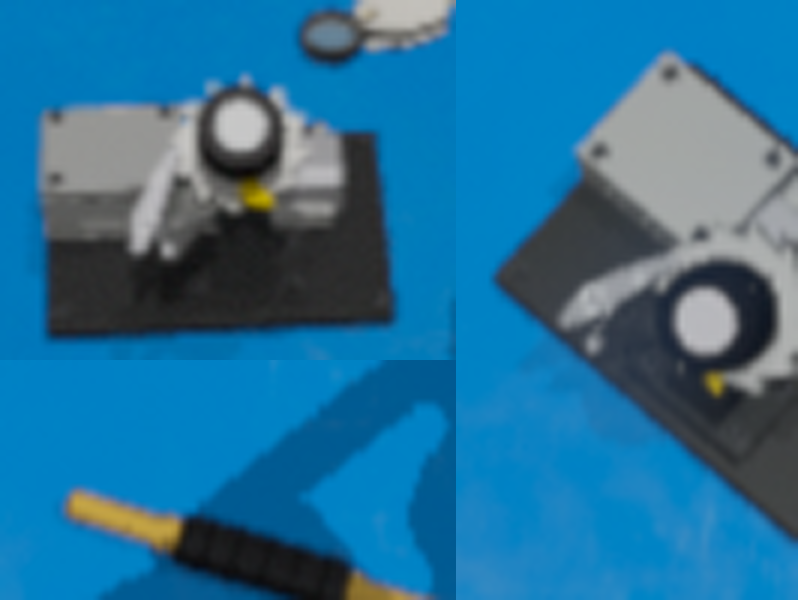

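The drift lies back in its place and the block is visibly further in. The yellow tooth is at scene crop (262,200) and top crop (258,383). Next I'll compute the wheel angles of tooth and pawl.

```bash
cat >> h.py <<'E'
a0=np.radians(28)
kzf=np.array([-np.sin(a0),0,np.cos(a0)]); RZ=R.from_euler('z',p[2]); kz=RZ.apply(kzf)
KC=np.array([-49.6,0.3,106])
def kn(h): return fx(p,KC+h*kzf)[0]
def wheel(n,uv,h): # pixel -> radius mm, clockwise angle deg from fixture +y, in plane h
    c=env.calibration(n);E=c["extrinsics"];Rm=E[:3,:3];o=-Rm.T@E[:3,3];d=Rm.T@np.linalg.inv(c["mtx"])@np.r_[uv,1]
    X=o+d*((kn(h)-o)@kz)/(d@kz)-kn(h); ey=RZ.apply([0,1,0]); ex=np.cross(ey,kz) # cw from +y goes to +x
    return round(np.hypot(X@ex,X@ey)*1000,1),round(np.degrees(np.arctan2(X@ex,X@ey)),1)
def kori(a): # jaws: tool x at cw angle a from fixture +y
    y0=RZ.apply([0,1,0]);M=np.c_[y0,np.cross(-kz,y0),-kz]
    return (R.from_rotvec(-kz*a)*R.from_matrix(M)).as_rotvec()
E
python3 - <<'E'
from h import *
S=lambda u:np.array(u)/6+[226,178]-.4
for h in(-19,-24):
    print(h,"yellow",wheel("scene",S((262,200)),h),wheel("top",A((258,385)),h),"pawl tip",wheel("scene",S((182,140)),h),wheel("top",A((235,250)),h),"pivot",wheel("scene",S((143,235)),h),wheel("top",A((125,305)),h),"cap",wheel("top",A((246,322)),13),wheel("scene",S((240,122)),13))
# draw the predicted tooth angle grid on upsampled images, plus unwrapped wheel views
def unwrap(n,f,h):
    im=cv2.imread(f); ey=RZ.apply([0,1,0]);ex=np.cross(ey,kz)
    g=np.linspace(-.055,.055,300); X,Y=np.meshgrid(g,-g)
    W=kn(h)+X[...,None]*ex+Y[...,None]*ey; q=proj(n,W.reshape(-1,3)).reshape(300,300,2).astype(np.float32)
    o=cv2.remap(im,q[...,0],q[...,1],cv2.INTER_CUBIC)
    cv2.circle(o,(150,150),90,(0,0,255),1); return o
cv2.imwrite("pics/e.png",np.hstack([unwrap("scene","pics/scene2.png",-21),unwrap("top","pics/top2.png",-21)]))
E
```

```text
-19 yellow (np.float64(29.0), np.float64(-107.2)) (np.float64(29.0), np.float64(-112.8)) pawl tip (np.float64(27.7), np.float64(6.5)) (np.float64(28.6), np.float64(17.4)) pivot (np.float64(63.4), np.float64(-41.4)) (np.float64(61.5), np.float64(-37.3)) cap (np.float64(1.2), np.float64(26.0)) (np.float64(1.4), np.float64(77.6))
-24 yellow (np.float64(27.9), np.float64(-108.1)) (np.float64(30.4), np.float64(-110.0)) pawl tip (np.float64(28.0), np.float64(9.4)) (np.float64(29.1), np.float64(13.7)) pivot (np.float64(62.7), np.float64(-40.4)) (np.float64(63.6), np.float64(-38.0)) cap (np.float64(1.2), np.float64(26.0)) (np.float64(1.4), np.float64(77.6))
```

View pics/e.png

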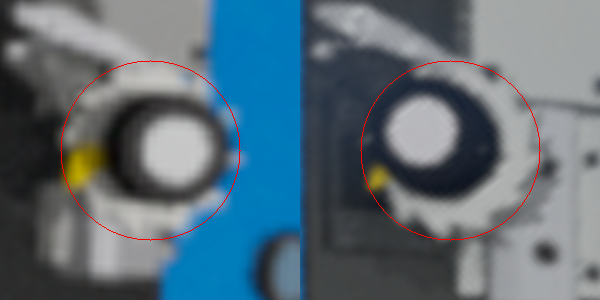

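```bash
cat >> h.py <<'E'
def turn(total,step=.1):
    q=env.state()["joint_pos"].copy(); j0=q[5]; n=int(np.ceil(total/step)); L=[]
    for i in range(1,n+1):
        q[5]=j0+total*i/n; env.set_joints(q); s=env.state(); L.append((round(float(s["joint_pos"][5]-j0),2),round(float(s["ft_torque"]@kz),3)))
    print(L); return s
def tidy(tag):
    for n in("scene","top"): cv2.imwrite(f"pics/{n}{tag}.png",env.camera(n))
    o=[]
    for n in("scene","top"):
        im=cv2.imread(f"pics/{n}{tag}.png"); ey=RZ.apply([0,1,0]);ex=np.cross(ey,kz)
        g=np.linspace(-.065,.055,400); X,Y=np.meshgrid(g,-g+0)
        W=kn(-21)+X[...,None]*ex+Y[...,None]*ey; q=proj(n,W.reshape(-1,3)).reshape(400,400,2).astype(np.float32)
        o.append(cv2.remap(im,q[...,0],q[...,1],cv2.INTER_CUBIC))
    cv2.imwrite(f"pics/u{tag}.png",np.hstack(o))
E
python3 - <<'E'
from h import *
a=np.radians(-140)
env.command_gripper(.075,30)
env.reach(kn(80),kori(a)); print(env.state()["joint_pos"].round(2),env.state()["t"])
env.movel(kn(-12),v=.1); print(F())
env.command_gripper(0,30); s=env.state(); print("w",s["width"],s["contact_force"],s["ft_torque"])
s=turn(1.047+.15); print(s["contact_force"],s["width"])
env.command_gripper(.075); s=env.state(); print(s["t"],s["contact_force"])
env.movel(kn(80),v=.2); env.reach([.35,-.40,.3],kori(a)); tidy(3); print(env.state()["t"])
E
```

```text
[ 0.01  0.09  2.13 -0.55  0.61 -1.34] 19.8333
[ 0.73841399 -0.48656803  0.27375179]
w 0.040961802015337744 [-2.61978975 -1.08998616  4.91087868] [-0.31486154  0.20954573 -0.14188839]
[(0.1, 0.023), (0.2, -0.001), (0.29, 0.037), (0.39, 0.04), (0.49, -0.227), (0.59, 0.055), (0.69, 0.041), (0.79, 0.026), (0.89, 0.095), (0.99, -0.36), (1.09, 0.052), (1.19, 0.013)]
[-3.26681112 -4.8480847   3.8829645 ] 0.0408287271312617
24.725 [-0.13694608  1.02777497 -0.15061351]Traceback (most recent call last):
  File "<stdin>", line 9, in <module>
plant.MotionError: the arm cannot take that pose within its joint ranges
```

```bash
python3 - <<'E'
from h import *
q=env.state()["joint_pos"].copy(); print(q.round(2)); q[0]-=.9; env.set_joints(q); tidy(3); print(env.state()["t"])
S=lambda u:np.array(u)
for n in("scene","top"):
    im=cv2.imread(f"pics/{n}3.png").astype(int); m=(im[...,2]>120)&(im[...,1]>100)&(im[...,0]<70)
    c=proj(n,kn(-21))[0]; ys,xs=np.nonzero(m); k=np.hypot(xs-c[0],ys-c[1])<30
    if k.any(): print(n,k.sum(),wheel(n,(xs[k].mean(),ys[k].mean()),-21))
E
```

```text
[ 0.02  0.09  2.14 -0.56  0.6  -0.14]
26.9833
scene 15 (np.float64(26.6), np.float64(-45.6))
```

View pics/u3.png

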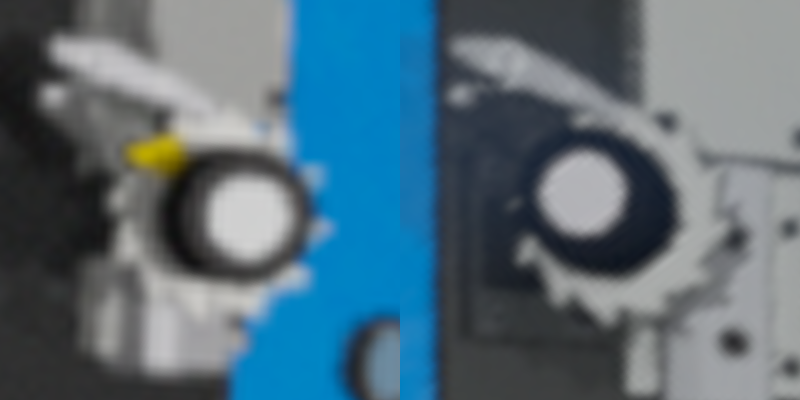

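After two clicks the yellow tooth's trailing tip in u3 (left view) is at (130,150), about -52°. The pawl tip is near (212,108) to (240,110), about 0 to +12°. That leaves 60°, or two clicks, which agrees with the wheel having started at 0 and with no pad load felt so far.

```bash
python3 - <<'E'
from h import *
a=np.radians(-140)
env.reach(kn(80),kori(a)); env.movel(kn(-12),v=.12)
env.command_gripper(0,30); s=env.state(); print("w",s["width"],s["contact_force"])
s=turn(1.047+.14); print(s["contact_force"],s["width"])
env.command_gripper(.075); s=env.state(); print(s["t"],s["contact_force"])
env.movel(kn(80),v=.2)
q=env.state()["joint_pos"].copy(); q[0]-=.9; env.set_joints(q); tidy(4); print(env.state()["t"])
t=cv2.imread("pics/top4.png")
u=cv2.imread("pics/u4.png")
cv2.imwrite("pics/f.png",np.vstack([u[:300],cv2.resize(t[150:300,140:440],(800,300+100),interpolation=2)[:300]]))
E
```

```text
w 0.04117083305709569 [-1.92452578 -1.5921198   5.18891315]
[(0.1, 0.065), (0.19, 0.105), (0.29, 0.048), (0.39, 0.111), (0.49, -0.232), (0.59, 0.08), (0.69, 0.105), (0.79, 0.081), (0.89, 0.152), (0.98, -0.465), (1.08, 0.093), (1.18, 0.118)]
[-2.55127529 -3.73113281  4.3514631 ] 0.040765708602457616
33.275 [0.61359828 0.11543282 0.33059231]
35.5333
```

View pics/f.png

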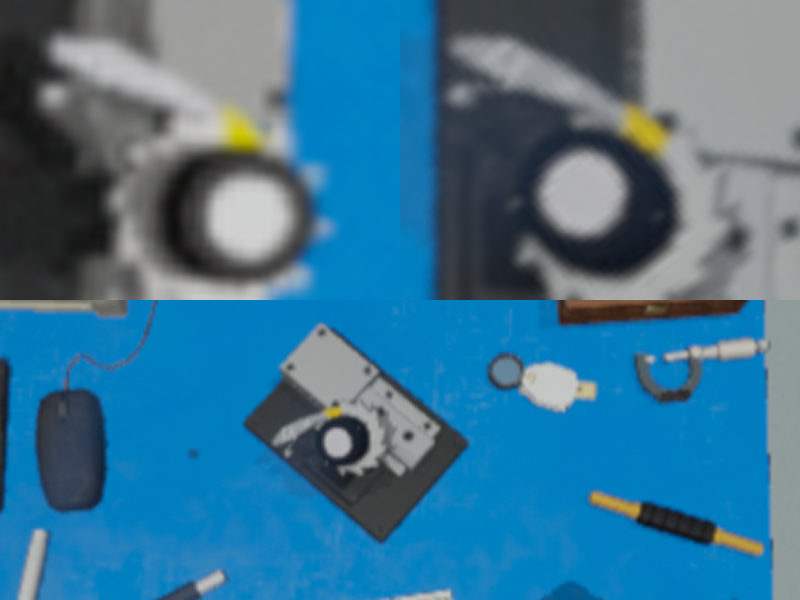

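The pawl tip butts against the back of the yellow tooth (u-view (225,105)/(625,105)). The drift and tools are lying where they were. As a last check I'll see whether the block shifted during clamping, then hand in.

```bash
python3 - <<'E'
from h import *
g=[cv2.cvtColor(cv2.imread(f"pics/top{i}.png"),6).astype(float) for i in(2,4)]
for nm,q in(("tap end",fx(p,(3,-50,37))[0]),("hood(ref)",fx(p,(2,63,49))[0])):
    u,v=proj("top",q)[0].astype(int); w=[np.float32(x[v-7:v+8,u-7:u+8]) for x in g]
    print(nm,cv2.phaseCorrelate(w[0],w[1]),abs(w[0]-w[1]).mean())
# block end edge along the channel, profile at x=4
ys=np.arange(-62,-38,2.);
for x in g: print([int(x[int(round(v)),int(round(u))]) for u,v in proj("top",fx(p,[(6,y,37) for y in ys]))])
env.hold(.5); s=env.state(); print(s["t"],s["contact_force"],abs(s["qd"]).max()); env.job_done()
E
```

```text
tap end ((0.4885632741534778, 0.45859610575912235), 1.0026618644926284) 3.5066667
hood(ref) ((1.1048121415712613, 0.44926470583211575), 0.8297445599238078) 4.68
[61, 60, 61, 60, 57, 57, 105, 162, 162, 166, 167, 166]
[58, 59, 58, 58, 56, 56, 101, 157, 157, 161, 163, 162]
36.0333 [-1.08199179 -0.53862747  0.50410313] 0.0025776650120350967
the job is handed in; nothing more can be done
```

The block is home against the stop and clamped, the drift is back on the desk, and I handed the job in at 36.0 s of the 64 s allowed. No verdict was reported.

- **Block:** I gripped the drift and nudged the block about 24 mm along the channel. Sliding took about 2 N, and the force then rose sharply to about 17 N where the stop was expected, with the free end at y ≈ -50 mm. I released the drift where it had been lying. The gripper did not touch the block.
- **Knob:** I turned it in two grips of two clicks each. The wheel had started at 0, judged from the yellow tooth's angle. The torque rose over the last two clicks, as it should once the pad presses on the block. I then let go and moved the arm clear.
- **Last checks:** The final picture shows the pawl tip just behind the yellow tooth, and the tools visible in it lie where they were. The brightness profile across the block's end is the same before and after clamping, so it did not move away from the stop.
- **Disagreements:** An image-shift check on the block gave about 0.5 px, but it gave about 1 px on the fixed hood too, so I treated it as noise. One move to a parking pose was refused as out of reach; nothing moved, and I parked the arm another way.

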